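# Find the left-hand gas cap by feel and unscrew it

### The job

The burner is to go on the fuel-gas outlet. Two bench outlets carry the same unmarked brass cap nut, hand-tight; only the fuel-gas one has a left-hand thread, so it loosens clockwise (seen from above), while the other would only bind. Feel gently which cap gives when turned clockwise and never force or yank one that binds; unscrew the fuel-gas cap all the way, stand it open side down in the steel tray, and leave the other cap screwed home, both levers shut and the things around where they are.

Things in the scene. Friction and masses are not known exactly. Their poses are not given: they have to be found in the camera images.
- cap_a: hexagonal brass cap nut on tap_a, hand-tight: 44 mm across flats, 51 over corners, 28.7 high plus 2 mm dome. Origin: axis, lower rim, 82 mm above the bench at first; z up; x square to a flat. 0.2-0.34 kg. Thread 16 mm a turn, 1.5 mm axial play; 130-150 degrees free it. Free way: under 0.1 N m. Tighter: hits its stop within 0.1 rad, then 0.04 rad adds 0.2 N m (15 N); 60 N on the thread spoils it.
- cap_b: hexagonal brass cap nut on tap_b, hand-tight: 44 mm across flats, 51 over corners, 28.7 high plus 2 mm dome. Origin: axis, lower rim, 82 mm above the bench at first; z up; x square to a flat. 0.2-0.34 kg. Thread 16 mm a turn, 1.5 mm axial play; 130-150 degrees free it. Free way: under 0.1 N m. Tighter: hits its stop within 0.1 rad, then 0.04 rad adds 0.2 N m (15 N); 60 N on the thread spoils it.
- side_a (a point): point in the middle of one flat of cap_a, 22 mm from its axis along its x; shows how far it is turned.
- side_b (a point): point in the middle of one flat of cap_b, 22 mm from its axis along its x; shows how far it is turned.
- tap_a: one of two outlets alike, screwed to the bench: round grey foot 80 mm across, column, quarter-turn lever in front, threaded steel neck 23 mm thick (29 mm over the thread), top at z = 0.1015. Origin on the neck's axis at bench level, z up. Left-hand or right-hand thread cannot be seen and is not told.
- tap_b: one of two outlets alike, screwed to the bench: round grey foot 80 mm across, column, quarter-turn lever in front, threaded steel neck 23 mm thick (29 mm over the thread), top at z = 0.1015. Origin on the neck's axis at bench level, z up. Left-hand or right-hand thread cannot be seen and is not told.
- lever_a (a joint): valve lever of tap_a, black grip, 50 mm long, in front of the column at z = 0.053, below the cap. rad: 0 = level, shut (as found); 1.57 = open. Stays where it is left.
- lever_b (a joint): valve lever of tap_b, black grip, 50 mm long, in front of the column at z = 0.053, below the cap. rad: 0 = level, shut (as found); 1.57 = open. Stays where it is left.
- tray: open stainless steel instrument tray, 110 (x) by 150 (y) mm, rim 22 mm high, walls 3 mm; fixed. Origin under its centre at bench level; inner floor at z = 0.003.
- burner: bench burner waiting to be connected: round foot 76 mm across, upright steel tube 145 mm high; loose bystander. Origin under the foot's centre.
- tube_rack: small blue rack of micro tubes, 58 x 90 x 40 mm, loose bystander. Origin under its centre.
- petri_stack: stack of clear petri dishes, 64 mm across, 45 mm high, loose bystander. Origin under its centre.
Not all that is in view belongs to the job. Leave any purple look-alike of the cap_a alone.

How it is judged:
By the outcome, as a careful person would: the job done as asked, in the order asked, and still so for the second after the job is handed in, with the robot touching nothing.
It also fails if it takes over 67 s, if anything falls off the work surface, if the arm or the gripper's body presses on something with over 40 N, if the wrist force passes 120 N, or if a joint passes its speed limit or range.

### The arm

A 6-joint arm with a two-finger parallel gripper is mounted at the origin on a cart in front of the work surface, level with it; the furniture and walls round the work are solid. World frame = base frame: x ahead of the robot, y to its left, z up, the work surface at z = 0. Lengths are in m, angles in rad, forces in N, time in s.
With the tool pointing down it reaches from about 0.25 to 0.725 m from the base axis. Payload 4 kg.
Tool frame: the origin (TCP) lies at the very end of the fingers, on their centre line; the grasp point (between the pads) lies 19 mm behind it; z points along the fingers, y is the line along which they close (so a half turn about z gives the same grasp; the last joint's range is limited). The gripper opens to 85 mm and grips with 20 to 120 N. Pads are 22 mm wide; open, the fingers measure 114 mm over their backs; the gripper's body (76 mm by 85 mm) begins 54 mm behind the grasp point. The pads swing forward as they close: fully open they stand 13 mm farther back than shut.
Start: joints at [1.185, 0.241, 0.005, 1.335, 0, 1.571], TCP at [0.188, 0.463, 0.231] pointing down, gripper open.
Joint ranges: [-2.72, 2.72], [-1.05, 1.87], [-1.09, 1.28], [-1.99, 2.15], [-1.42, 1.44], [-3.14, 3.14]. Speed limits (rad/s): [2.79, 2.79, 3.14, 3.14, 3.14, 3.14].

### API

Orientations are given as a unit quaternion [x, y, z, w].
In Python, from workcell import bot, vision, workorder gives the robot as it stands.
- The arm moves only by the shell command python3 -m creep 'ROWS' [OPENING]. ROWS is JSON, a list of rows, each a list of 2 entries, a list of its own where there are three numbers: the shift along the tool's x, y, z in mm, then the turn, a rotation vector about the tool's x, y, z in rad. In form: [[[dx, dy, dz], [wx, wy, wz]], ...]. A call has 1 to 12 rows; each row shifts and turns the commanded pose from where the row before left it, along the tool's axes as they then stand; what a row does not reach is not made up. A row lasts 1/8 s, in which the tool goes at most 62.5 mm and 10.7 degrees, less where a joint would pass 70% of its speed; a pose out of reach is approached as far as the arm can. A call is refused whole if a number of a shift passes 62.5 or a number of a turn 0.188, either way. A call with a gripper value outside its range is refused whole. OPENING is the finger opening in mm, from 0 to 85.4, set as the call begins (- or left out, the last holds). The fingers move at their own pace and stop on an object; the grip force is fixed at half the most. Time passes only in rows, so rows that do not move let the fingers close. It gives the time, the measured TCP pose, the force, the opening and the grip force at its end, in the units of the state.
- bot.get_obs(): the state, without advancing time (a new reading comes with each control period).
- vision.camera(name): name is "side" or "top"; returns a dict with "image" (384x512x3 uint8, blue, green, red), "z_map" (384x512 float32, m along the optical axis (not along the pixel's ray), 0 where there is no reading), "K" (3x3 intrinsics, pixels), "rvec" (rotation vector, rad) and "tvec" (3), from world to camera coordinates, as OpenCV has them. Camera axes: x right, y down, z forward; pixel columns grow to the right and rows downward; lengths in m; the calibration is good to about 2 mm. A picture is of the moment at which its call begins.
- workorder.job_done(): hands the job in; it is judged then, once.
Trained networks look in a picture, given as the dict that the camera call returned (one of the last four; its "shot" number tells which), for a name from the list of things; names that differ only in an ending like _2 or _b are one class to them, and where a whole thing is asked for, a point or a joint stands for the part that bears it (a point fixed in the world has none). Each returns a list of dicts, best first, with "score" (0 to 1); they miss things now and then, are a little off and sometimes report something else, mostly with a low value. They report only what shows in the picture. A call takes as long as a camera call. They do not tell look-alikes from the thing itself.
- vision.spot_in(picture, query): "position" ([column, row] in pixels, amid what is visible of it).
- vision.place_of(picture, query): "position" ([column, row] in pixels: a listed point, or the origin of a listed thing).
The state is a dict: "clock": time; "joint_pos": joint angles; "joint_vel": joint speeds; "tau": joint torques, N m; "eef_pos": TCP position; "tool_rot": TCP orientation; "ft_force": force on the tool from outside, world axes, zero at the start; "ft_torque": the same for the moment, N m; "grip_width": finger opening in m; "grasp_force": force on a finger pad.
Only numpy, scipy, OpenCV 4.12 (cv2) and the standard library are available. Lean on these libraries where they do the work, as an engineer would, in place of code of your own. Each camera call takes 0.05 s, during which the arm holds its last target. There are 200 camera calls.

## Working session

There is one attempt and no reset: what is moved stays moved. The work goes in short steps, Python scripts to look and compute and a shell command to move; the robot and the scene stay as the last step left them, time stands still between calls to the robot, and variables do not carry over. Pictures are saved under pics/ and viewed, at most 10 in all, crops included, and the job is handed in when it is done.

```bash
ls; mkdir -p pics; cat > h.py <<'E'
import numpy as np,cv2
from workcell import bot,vision,workorder
def ray(p,px):
    R=cv2.Rodrigues(np.array(p["rvec"],float))[0];t=np.array(p["tvec"],float).ravel()
    d=R.T@np.linalg.inv(p["K"])@np.array([px[0],px[1],1.]);return -R.T@t,d
def atz(p,px,z):
    c,d=ray(p,px);return c+d*(z-c[2])/d[2]
def depth(p,px):
    c,d=ray(p,px);return c+d*p["z_map"][int(round(px[1])),int(round(px[0]))]
def proj(p,X):
    return cv2.projectPoints(np.array(X,float).reshape(-1,3),np.array(p["rvec"],float),np.array(p["tvec"],float),np.array(p["K"],float),None)[0].reshape(-1,2)
E
python3 - <<'E'
from h import *
np.set_printoptions(precision=4,suppress=True)
Z=dict(cap_a=.082,side_a=.096,tap_a=0,tray=0,burner=0,tube_rack=0,petri_stack=0,lever_a=.053)
for n in("top","side"):
    p=vision.camera(n);cv2.imwrite(f"pics/{n}0.png",p["image"])
    print(n,ray(p,(256,192)))
    for q in Z:
        for r in vision.place_of(p,q)[:4]:
            print(q,round(r["score"],2),np.round(r["position"]),atz(p,r["position"],Z[q]))
print(bot.get_obs())
E
```

```text
pics
top (array([ 0.3124, -0.1284,  1.3862]), array([ 0.2005,  0.0064, -0.9797]))
cap_a 0.77 [255. 209.] [ 0.5283 -0.1197  0.082 ]
cap_a 0.68 [207. 206.] [0.527  0.0234 0.082 ]
cap_a 0.63 [294. 211.] [ 0.5269 -0.2359  0.082 ]
side_a 0.61 [260. 205.] [ 0.5386 -0.1351  0.096 ]
side_a 0.58 [204. 196.] [0.5572 0.0347 0.096 ]
side_a 0.52 [299. 203.] [ 0.5506 -0.248   0.096 ]
side_a 0.22 [287. 154.] [ 0.701  -0.2075  0.096 ]
tap_a 0.73 [254. 217.] [ 0.5154 -0.1178  0.    ]
tap_a 0.72 [204. 208.] [0.5351 0.0418 0.    ]
tray 0.72 [254. 217.] [ 0.5141 -0.1175  0.    ]
tray 0.61 [353. 241.] [ 0.4567 -0.4312  0.    ]
burner 0.55 [254. 209.] [ 0.541 -0.116  0.   ]
burner 0.41 [258. 204.] [ 0.5582 -0.1282  0.    ]
tube_rack 0.68 [170. 161.] [0.6832 0.1644 0.    ]
tube_rack 0.62 [253. 215.] [ 0.5222 -0.1136  0.    ]
tube_rack 0.37 [206. 209.] [0.531  0.0351 0.    ]
petri_stack 0.8 [281. 264.] [ 0.3733 -0.2095  0.    ]
petri_stack 0.7 [168. 160.] [0.6851 0.1721 0.    ]Traceback (most recent call last):
  File "<stdin>", line 8, in <module>
ValueError: it knows: burner, cap, petri_stack, side, tap, tray, tube_rack
```

```bash
python3 - <<'E'
from h import *
np.set_printoptions(precision=4,suppress=True)
Z=dict(cap_a=.082,side_a=.096,tap_a=0,tray=0,burner=0)
p=vision.camera("side");cv2.imwrite("pics/side0.png",p["image"]);print(ray(p,(256,192)))
for q in Z:
    for r in vision.place_of(p,q)[:4]:
        print(q,round(r["score"],2),np.round(r["position"]),atz(p,r["position"],Z[q]))
p=vision.camera("top")
im=p["image"][110:290,130:390];cv2.imwrite("pics/top1.png",cv2.resize(im,None,fx=3,fy=3,interpolation=cv2.INTER_CUBIC))
print(bot.get_obs())
E
```

```text
(array([ 0.189 , -1.0128,  0.8711]), array([ 0.2878,  0.7229, -0.6282]))
cap_a 0.83 [227. 162.] [0.5211 0.0504 0.082 ]
cap_a 0.52 [251. 197.] [ 0.5321 -0.1187  0.082 ]
cap_a 0.52 [271. 247.] [ 0.5108 -0.3087  0.082 ]
side_a 0.86 [283. 248.] [ 0.5309 -0.3312  0.096 ]
side_a 0.73 [237. 160.] [0.5432 0.0326 0.096 ]
side_a 0.64 [255. 188.] [ 0.5481 -0.1035  0.096 ]
tap_a 0.77 [249. 221.] [ 0.5246 -0.1206  0.    ]
tap_a 0.6 [230. 186.] [0.525  0.0445 0.    ]
burner 0.82 [331. 233.] [ 0.7148 -0.2413 -0.    ]
{'clock': 0.75, 'joint_pos': array([1.185 , 0.2406, 0.005 , 1.3352, 0.    , 1.5708]), 'joint_vel': array([-0.0016, -0.0015,  0.0005, -0.0001,  0.001 ,  0.    ]), 'tau': array([  0.0001, -37.2121,  25.2666,   0.0009,  -0.0002,   0.    ]), 'eef_pos': array([0.1882, 0.4633, 0.2313]), 'tool_rot': array([ 0.1917,  0.9815,  0.    , -0.    ]), 'ft_force': array([-0.0572,  0.5854, -0.4352]), 'ft_torque': array([-0.0075,  0.034 ,  0.0306]), 'grasp_force': 0.0, 'grip_width': 0.08532450236293872}
```

View pics/top1.png

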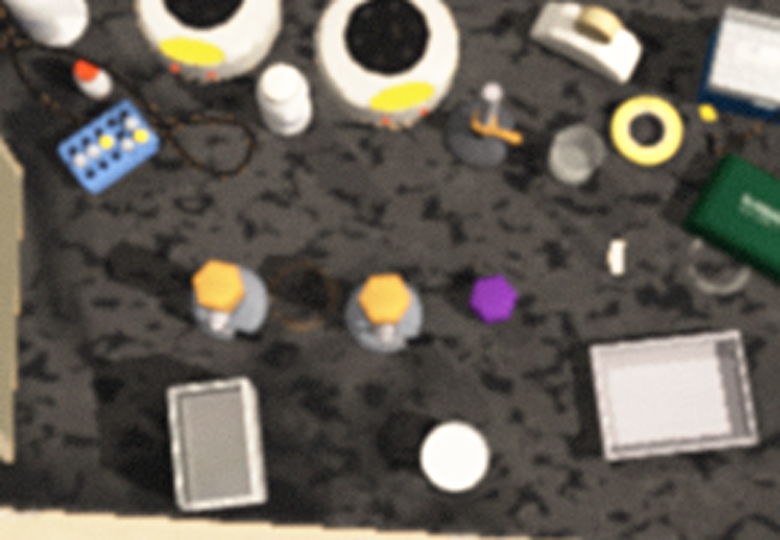

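View pics/side0.png

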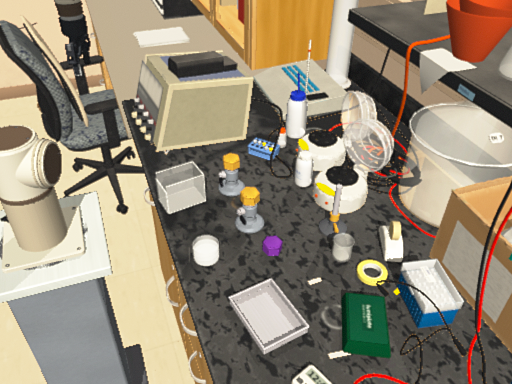

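The top crop shows the brass caps at crop (218,287) and (386,300). The purple look-alike is at (493,300). The shallow wide tray, about 110 x 150 mm, is at crop (675,395). The narrow deep bin at (217,443) is a different container, as the side view confirms at (181,187). The taps sit at (232,180) and (250,215) in the side view. Next I'll fit the hexagons precisely.

```bash
cat > hexfit.py <<'E'
from h import *
from scipy.optimize import minimize
def feat(im):
    f=im.astype(float);return np.clip((f[...,2]-f[...,0]-30)/70,0,1)
def hull(p,x,y,yaw,z0):
    a=yaw+np.pi/6+np.arange(6)*np.pi/3;c=.0254
    P=[[x+c*np.cos(t),y+c*np.sin(t),z] for t in a for z in(z0,z0+.0287)]+[[x,y,z0+.0307]]
    return cv2.convexHull(proj(p,P).astype(np.float32))[:,0]
def fit(pics,x,y,z0=.082,yaws=None):
    S=12;D=[]
    for p,f in pics:
        u,v=np.round(proj(p,[x,y,z0+.015])[0]).astype(int);r=16
        D.append((p,cv2.resize(f[v-r:v+r,u-r:u+r],None,fx=S,fy=S,interpolation=cv2.INTER_LINEAR),u-r,v-r))
    def cost(q):
        e=[]
        for i,(p,F,u0,v0) in enumerate(D):
            h=(hull(p,q[1+2*i],q[2+2*i],q[0],z0)-[u0,v0]+.5)*S-.5
            m=np.zeros(F.shape,np.float32);cv2.fillPoly(m,[np.round(h*16).astype(np.int32)],1,shift=4)
            m=cv2.GaussianBlur(m,(0,0),S*.55)
            e.append(np.abs(m-F).sum()/S/S)
        return sum(e)
    out=[]
    for w in (np.radians(np.arange(0,60,10)) if yaws is None else yaws):
        s=[[w]+[x,y]*len(D)];n=len(s[0])
        for i in range(n):
            t=list(s[0]);t[i]+=.1 if i==0 else .006;s.append(t)
        r=minimize(cost,s[0],method="Nelder-Mead",options=dict(initial_simplex=s,maxiter=250,xatol=1e-5,fatol=1e-3))
        out.append((round(r.fun,2),round(np.degrees(r.x[0])%60,1),np.round(r.x[1:],4)))
    return sorted(out,key=lambda o:o[0])
def shots(names=("top","side"),n=3):
    o=[]
    for k in names:
        ps=[vision.camera(k) for _ in range(n)];o.append((ps[0],feat(np.mean([p["image"] for p in ps],0))))
    return o
E
python3 - <<'E'
from hexfit import *
P=shots()
for g in((.524,.04),(.53,-.119)):
    for o in fit(P,*g)[:4]:print(o)
p=P[0][0]
# tray: depth points with low rim
c=[depth(p,(u,v)) for u,v in((355,242),(345,235),(365,250))];print(np.round(c,3))
for u,v in((328,224),(332,263),(376,220),(381,257)):print(np.round(atz(p,(u,v),.022),3))
E
```

```text
(np.float64(25.46), np.float64(50.5), array([0.5288, 0.0363, 0.5266, 0.0336]))
(np.float64(25.64), np.float64(49.3), array([0.5287, 0.0359, 0.5265, 0.0339]))
(np.float64(25.93), np.float64(51.4), array([0.5286, 0.0362, 0.5266, 0.0342]))
(np.float64(26.14), np.float64(51.3), array([0.5289, 0.0367, 0.5265, 0.0335]))
(np.float64(26.4), np.float64(4.4), array([ 0.5245, -0.1281,  0.5226, -0.1303]))
(np.float64(26.46), np.float64(4.9), array([ 0.5248, -0.128 ,  0.5226, -0.1303]))
(np.float64(28.27), np.float64(1.0), array([ 0.5245, -0.1282,  0.5227, -0.13  ]))
(np.float64(44.93), np.float64(18.4), array([ 0.5248, -0.1283,  0.5227, -0.1302]))
[[ 0.454 -0.437  0.001]
 [ 0.474 -0.405  0.003]
 [ 0.43  -0.468  0.003]]
[ 0.503 -0.348  0.022]
[ 0.384 -0.363  0.022]
[ 0.524 -0.497  0.022]
[ 0.41  -0.512  0.022]
```

```bash
cat >> h.py <<'E'
def cloud(p):
    v,u=np.mgrid[:384,:512];z=p["z_map"];R=cv2.Rodrigues(np.array(p["rvec"],float))[0];t=np.array(p["tvec"],float).ravel()
    q=np.stack([u,v,np.ones_like(u)],-1)@np.linalg.inv(p["K"]).T*z[...,None]
    return ((q-t)@R)[z>0]
def deltas(target,psi=None):
    from scipy.spatial.transform import Rotation as Rn
    o=bot.get_obs();R=Rn.from_quat(o["tool_rot"]).as_matrix();y=R[:,1]
    print("d_tool mm",np.round(R.T@(np.array(target)-o["eef_pos"])*1000,1),"psi",np.round(np.degrees(np.arctan2(y[1],y[0])),2),"eef",np.round(o["eef_pos"],4),"j",np.round(o["joint_pos"],3))
E
python3 - <<'E'
from h import *
C=np.vstack([cloud(vision.camera(k)) for k in("top","side")])
C=C[C[:,2]<.6]
ys=np.arange(-.55,.6,.05)
print("y    ",*["%4d"%(y*100) for y in ys])
for x in np.arange(.1,.75,.05):
    r=[]
    for y in ys:
        s=(C[:,0]>=x)&(C[:,0]<x+.05)&(C[:,1]>=y)&(C[:,1]<y+.05)
        r.append("%4d"%(np.percentile(C[s,2],98)*1000) if s.sum()>2 else "   .")
    print("%.2f"%x,*r)
deltas([.5277,.035,.16])
E
```

```text
y      -55  -50  -44  -39  -34  -29  -24  -19  -14   -9   -4    0    5   10   15   20   25   30   35   40   45   50   55
0.10 -896 -898 -898 -897 -897 -894 -899    2    3    4    3    3    4    4    3 -896 -898 -897 -896 -895 -895 -899 -898
0.15 -898 -897 -895 -898 -894 -895 -899 -805 -800 -799 -803 -802 -804 -804 -809 -899 -898 -898  347  456  445  277 -897
0.20 -898 -899 -896 -897 -896 -896 -898 -896 -895 -896 -896 -895 -899 -898 -896 -897 -898 -899 -896  453  432  327 -897
0.25    0   -2    0   -2   -2   -2   -2   -1    0   -1   -2   -2   -3   -4   -1    0   -2   -4   -5   -3   -3   -2   -3
0.30    4    4    4    4    4    4   33    4    4    5   90   75   93    4    5    6  126  129  139  157  166    5    6
0.35    4    4   22   22    4    4   43   45    5    5   95    8   95    6    5  195  239  242  254  255  257    .    6
0.40   22   22   18   22    4    5   42   38    5    5   92   96   95    5    6  252  271  296  293  257  256    .    .
0.45   22   20    8   22   20    4    6   59   62    6   57   61    7    6    6  242  280  297  295  250  250    .    .
0.50    4   23   22   22    4   31   32  102  114   11    9  114  113    6    5  225  245  292  291  244  244  240    .
0.55   34    4    5    4    5   27   32    5   10    6    7   12    5    5    6   89  238  286  287  237  237  239    .
0.60   38   37   16    3    5    5    4    4    5    4    5    5    5    5   34    5  232  265  257  251  230  232    .
0.65   37   37    5    5   55   51   12    5    5    5    5   13   57   80   42   38  227  229  229  228  227  227    .
0.70  100   84   15   15   55   52  145   65   68   64  107  106   10  116  130   64  119  117  105    4    5    6    6
d_tool mm [-475.7 -269.    71.3] psi 67.9 eef [0.1882 0.4632 0.2313] j [ 1.185  0.241  0.005  1.335 -0.     1.571]
```

```bash
python3 -m creep '[[[-22.8,-48.2,-5],[0,0,0]],[[-22.8,-48.2,-5],[0,0,0]],[[-22.8,-48.2,-5],[0,0,0]],[[-22.8,-48.2,-5],[0,0,0]],[[-32.8,-27.7,0],[0,0,0]],[[-32.8,-27.7,0],[0,0,0]],[[-32.8,-27.7,0],[0,0,0]],[[-32.8,-27.7,0],[0,0,0]],[[-32.8,-27.7,0],[0,0,0]]]' 85; python3 -c "
from h import *
deltas([.5277,.035,.13])"
```

```text
clock: 2.28
eef_pos: [0.3005, 0.059, 0.2516]
tool_rot: [0.192, 0.981, 0.0, 0.001]
ft_force: [0.4, -0.4, -0.7]
grip_width: 0.0847
grasp_force: 0.0
d_tool mm [-219.4   63.2  121.9] psi 67.89 eef [0.3005 0.059  0.2516] j [ 0.194 -0.162 -0.364  1.366  0.     0.579]
```

```bash
python3 -m creep '[[[-43.9,12.6,10],[0,0,0]],[[-43.9,12.6,10],[0,0,0]],[[-43.9,12.6,10],[0,0,0]],[[-43.9,12.6,10],[0,0,0]],[[-43.8,12.8,10],[0,0,0]],[[0,0,18],[0,0,-0.186]],[[0,0,18],[0,0,-0.186]],[[0,0,18],[0,0,-0.186]],[[0,0,18],[0,0,-0.186]],[[0,0,0],[0,0,0]]]'; python3 - <<'E'
from h import *
deltas([.5277,.035,.082])
p=vision.camera("side");u,v=proj(p,[.5277,.035,.1])[0].astype(int)
cv2.imwrite("pics/s1.png",cv2.resize(p["image"][v-50:v+40,u-60:u+60],None,fx=6,fy=6,interpolation=cv2.INTER_CUBIC))
E
```

```text
clock: 3.52
eef_pos: [0.5257, 0.0362, 0.1279]
tool_rot: [-0.177, 0.984, 0.0, -0.002]
ft_force: [0.4, 0.3, 0.7]
grip_width: 0.0848
grasp_force: 0.0
d_tool mm [-1.6 -1.8 45.9] psi 110.4 eef [0.5257 0.0362 0.1279] j [ 0.069  0.363 -0.104  1.107 -0.    -0.287]
```

View pics/s1.png

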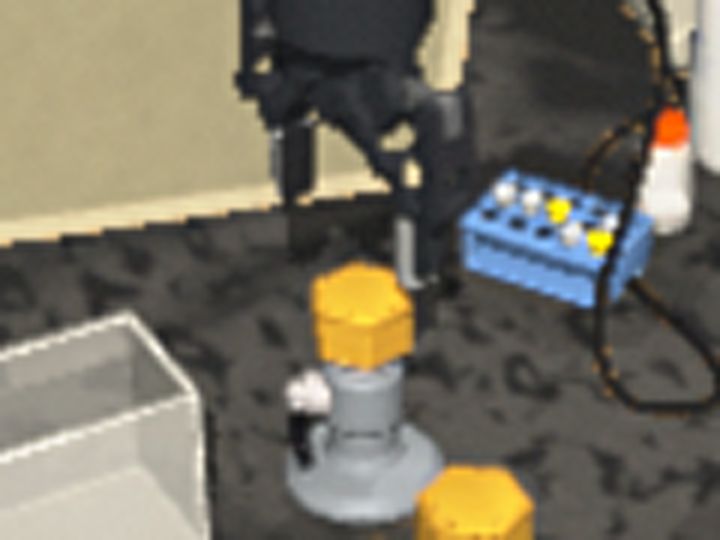

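```bash
python3 -m creep '[[[-1.5,-1.8,15],[0,0,0]],[[0,0,15],[0,0,0]],[[0,0,16],[0,0,0]],[[0,0,0],[0,0,0]]]' 85;  python3 -m creep '[[[0,0,0],[0,0,0]],[[0,0,0],[0,0,0]],[[0,0,0],[0,0,0]],[[0,0,0],[0,0,0]]]' 47; python3 -c "
from h import *
deltas([.5277,.035,.082]);o=bot.get_obs();print(o['ft_torque'],o['ft_force'])"
```

```text
clock: 4.08
eef_pos: [0.5274, 0.035, 0.0814]
tool_rot: [-0.178, 0.984, 0.0, -0.002]
ft_force: [-0.4, 0.8, 0.4]
grip_width: 0.0848
grasp_force: 0.0
clock: 4.58
eef_pos: [0.5293, 0.0352, 0.0837]
tool_rot: [-0.178, 0.984, -0.0, 0.0]
ft_force: [-0.3, -0.0, 0.6]
grip_width: 0.0468
grasp_force: 0.1
d_tool mm [1.6 0.4 1.7] psi 110.52 eef [0.5293 0.0352 0.0837] j [ 0.066  0.409 -0.161  1.     0.    -0.292]
[-0.00572074  0.05585177 -0.01050493] [-0.29052637 -0.01524785  0.61879426]
```

```bash
python3 -m creep '[[[0,0,0],[0,0,0]],[[0,0,0],[0,0,0]],[[0,0,0],[0,0,0]]]' 40; python3 -c "
from h import *
deltas([.5277,.035,.082]);o=bot.get_obs();print(o['ft_torque'],o['ft_force'],o['tau'])"
```

```text
clock: 4.95
eef_pos: [0.5293, 0.0354, 0.0839]
tool_rot: [-0.178, 0.984, 0.0, 0.0]
ft_force: [-1.9, 1.4, 5.4]
grip_width: 0.0428
grasp_force: 61.4
d_tool mm [1.6 0.2 1.9] psi 110.53 eef [0.5293 0.0354 0.0839] j [ 0.066  0.409 -0.161  1.     0.001 -0.292]
[ 0.34852254  0.29073838 -0.00156572] [-1.88553597  1.43496037  5.41685593] [-8.72812774e-01 -3.92891586e+01  2.09660929e+01 -5.01468591e-01
 -5.28481007e-01  4.86583056e-03]
```

```bash
python3 -m creep '[[[0,0,-0.1],[0,0,0.03]],[[0,0,-0.1],[0,0,0.03]],[[0,0,0],[0,0,0]]]'; python3 -c "
from h import *
deltas([.5277,.035,.082]);o=bot.get_obs();print(o['ft_torque'],o['ft_force'],o['tau'][5])"
```

```text
clock: 5.32
eef_pos: [0.5292, 0.0355, 0.0839]
tool_rot: [-0.148, 0.989, 0.0, 0.0]
ft_force: [-1.6, 3.2, 6.5]
grip_width: 0.0428
grasp_force: 61.6
d_tool mm [ 1.6 -0.   1.9] psi 107.08 eef [0.5292 0.0355 0.0839] j [ 0.067  0.409 -0.161  1.     0.001 -0.232]
[0.48685065 0.25490638 0.03891231] [-1.64460259  3.1868614   6.45619079] 0.11937165632843971
```

```bash
python3 -m creep '[[[0,0,-0.1],[0,0,0.03]],[[0,0,0],[0,0,0]]]'; python3 -c "
from h import *
deltas([.5277,.035,.082]);o=bot.get_obs();print(o['ft_torque'],o['ft_force'],o['tau'][5])"; python3 -m creep '[[[0,0,-0.05],[0,0,0.02]],[[0,0,0],[0,0,0]]]'; python3 -c "
from h import *
deltas([.5277,.035,.082]);o=bot.get_obs();print(o['ft_torque'],o['ft_force'],o['tau'][5])"
```

```text
clock: 5.58
eef_pos: [0.5293, 0.0357, 0.0839]
tool_rot: [-0.134, 0.991, 0.001, 0.0]
ft_force: [-0.9, 4.5, 4.8]
grip_width: 0.0428
grasp_force: 61.6
d_tool mm [ 1.7 -0.3  1.9] psi 105.37 eef [0.5293 0.0357 0.0839] j [ 0.067  0.409 -0.161  1.     0.001 -0.202]
[0.77568373 0.23103349 0.03762889] [-0.919728    4.49685869  4.76085187] 0.13536103069782257
clock: 5.82
eef_pos: [0.5292, 0.0358, 0.0839]
tool_rot: [-0.124, 0.992, 0.001, 0.0]
ft_force: [-0.9, 3.0, 4.8]
grip_width: 0.0431
grasp_force: 61.6
d_tool mm [ 1.7 -0.4  1.9] psi 104.24 eef [0.5292 0.0358 0.0839] j [ 0.067  0.409 -0.161  1.     0.001 -0.182]
[0.92965146 0.19894113 0.11663543] [-0.89314613  2.99020397  4.83461016] 0.1654915977269411
```

```bash
python3 -m creep '[[[0,0,-0.05],[0,0,0.015]],[[0,0,0],[0,0,0]]]'; python3 -c "
from h import *
deltas([.5277,.035,.082]);o=bot.get_obs();print(o['ft_torque'],o['ft_force'],o['tau'][5])"
```

```text
clock: 6.08
eef_pos: [0.5293, 0.0358, 0.0839]
tool_rot: [-0.117, 0.993, 0.001, 0.0]
ft_force: [-0.6, 4.6, 6.2]
grip_width: 0.0429
grasp_force: 61.6
d_tool mm [ 1.7 -0.4  1.9] psi 103.39 eef [0.5293 0.0358 0.0839] j [ 0.067  0.409 -0.161  1.     0.001 -0.167]
[1.02136783 0.16448651 0.14232421] [-0.62833439  4.62834002  6.22144034] 0.20878866780549288
```

```bash
python3 -m creep '[[[0,0,0],[0,0,0.02]],[[0,0,0],[0,0,0]]]'; python3 -c "
from h import *
for i in range(2):
  o=bot.get_obs();print(o['ft_torque'],o['ft_force'],o['tau'][5],o['joint_pos'][5]);vision.camera('side')"
```

```text
clock: 6.32
eef_pos: [0.5293, 0.0357, 0.0839]
tool_rot: [-0.107, 0.994, 0.001, 0.0]
ft_force: [-1.2, 4.7, 5.5]
grip_width: 0.0433
grasp_force: 61.6
[1.07874457 0.12485384 0.23797085] [-1.21933261  4.67960052  5.45116333] 0.28483604080975056 -0.1471519623500377
[1.0361623  0.16450025 0.28375129] [-0.85739272  4.01224705  4.20811817] 0.26458438485860825 -0.14724665722052702
```

```bash
python3 -m creep '[[[0,0,0.1],[0,0,-0.03]],[[0,0,0.1],[0,0,-0.03]],[[0,0,0],[0,0,-0.01]],[[0,0,0],[0,0,0]]]'; python3 -c "
from h import *
o=bot.get_obs();print(o['ft_torque'],o['ft_force'],o['tau'][5],o['joint_pos'][5])"; python3 -m creep '[[[0,0,0],[0,0,0]],[[0,0,0],[0,0,0]],[[0,0,0],[0,0,0]],[[0,0,0],[0,0,0]]]' 85;python3 -m creep '[[[0,0,-15],[0,0,0]],[[0,0,-25],[0,0,0]],[[0,0,-25],[0,0,0]],[[0,0,0],[0,0,0]]]'; python3 -c "
from h import *
deltas([.5236,-.129,.13])"
```

```text
clock: 6.92
eef_pos: [0.5295, 0.0358, 0.0839]
tool_rot: [-0.141, 0.99, 0.001, 0.001]
ft_force: [-1.6, 5.1, 5.9]
grip_width: 0.0432
grasp_force: 61.7
[1.08175941 0.19079198 0.03825007] [-1.55546148  5.05670725  5.88950111] -0.01157483202405274 -0.21662103922981638
clock: 7.42
eef_pos: [0.5289, 0.0348, 0.0832]
tool_rot: [-0.141, 0.99, -0.0, -0.0]
ft_force: [0.3, -0.1, 0.2]
grip_width: 0.0854
grasp_force: 0.0
clock: 7.92
eef_pos: [0.5311, 0.0352, 0.1517]
tool_rot: [-0.141, 0.99, -0.0, 0.003]
ft_force: [0.9, -0.3, 0.5]
grip_width: 0.085
grasp_force: 0.0
d_tool mm [  53.2 -155.5   21.6] psi 106.22 eef [0.5311 0.0352 0.1517] j [ 0.066  0.346 -0.062  1.156 -0.    -0.217]
```

```bash
python3 -m creep '[[[13.3,-38.9,0],[0,0,0]],[[13.3,-38.9,0],[0,0,0]],[[13.3,-38.9,0],[0,0,0]],[[13.3,-38.9,0],[0,0,0]],[[0,0,10],[0,0,-0.16]],[[0,0,10],[0,0,-0.16]],[[0,0,0],[0,0,0]],[[0,0,0],[0,0,0]],[[0,0,0],[0,0,0]]]' 85; python3 - <<'E'
from hexfit import *
deltas([.5236,-.129,.082])
for o in fit(shots(("side",),2),.5236,-.129,yaws=np.radians([0,5,10])):print(o)
E
```

```text
clock: 9.05
eef_pos: [0.5217, -0.1291, 0.1289]
tool_rot: [-0.297, 0.955, -0.0, 0.0]
ft_force: [-0.4, 0.3, -0.4]
grip_width: 0.085
grasp_force: 0.0
d_tool mm [-1.5 -1.  46.9] psi 124.51 eef [ 0.5217 -0.1291  0.1289] j [-0.242  0.378 -0.078  1.114 -0.    -0.845]
(np.float64(11.84), np.float64(5.4), array([ 0.5227, -0.1302]))
(np.float64(11.89), np.float64(5.5), array([ 0.5227, -0.1302]))
(np.float64(12.08), np.float64(4.5), array([ 0.5226, -0.1302]))
```

```bash
python3 -m creep '[[[-1.5,-1,15],[0,0,0]],[[0,0,15],[0,0,0]],[[0,0,13],[0,0,0]],[[0,0,0],[0,0,0]]]' 85;  python3 -m creep '[[[0,0,0],[0,0,0]],[[0,0,0],[0,0,0]],[[0,0,0],[0,0,0]],[[0,0,0],[0,0,0]]]' 47;python3 -m creep '[[[0,0,0],[0,0,0]],[[0,0,0],[0,0,0]],[[0,0,0],[0,0,0]]]' 40; python3 -c "
from h import *
deltas([.5236,-.129,.082]);o=bot.get_obs();print(o['ft_torque'],o['ft_force'],o['tau'][5])"
```

```text
clock: 9.65
eef_pos: [0.5218, -0.1288, 0.0835]
tool_rot: [-0.297, 0.955, 0.001, -0.002]
ft_force: [-0.2, 0.6, 1.1]
grip_width: 0.085
grasp_force: 0.0
clock: 10.15
eef_pos: [0.5234, -0.1292, 0.0858]
tool_rot: [-0.297, 0.955, -0.0, 0.0]
ft_force: [-0.3, 0.4, 0.2]
grip_width: 0.0475
grasp_force: 0.0
clock: 10.52
eef_pos: [0.5235, -0.1291, 0.0861]
tool_rot: [-0.297, 0.955, -0.0, 0.0]
ft_force: [-0.3, 1.1, 5.3]
grip_width: 0.0431
grasp_force: 62.2
d_tool mm [-0.1 -0.   4.1] psi 124.56 eef [ 0.5235 -0.1291  0.0861] j [-0.242  0.422 -0.134  1.014  0.    -0.845]
[ 0.25112639  0.26004284 -0.01453751] [-0.25593396  1.1223826   5.26017907] -0.007300487486645579
```

```bash
python3 -m creep '[[[0,0,-0.08],[0,0,0.03]],[[0,0,-0.08],[0,0,0.03]],[[0,0,-0.08],[0,0,0.03]],[[0,0,0],[0,0,0]]]'; python3 -c "
from h import *
o=bot.get_obs();print(o['ft_torque'],o['ft_force'],o['tau'][5])";python3 -m creep '[[[0,0,-0.08],[0,0,0.03]],[[0,0,-0.08],[0,0,0.03]],[[0,0,0],[0,0,0]]]'; python3 -c "
from h import *
o=bot.get_obs();print(o['ft_torque'],o['ft_force'],o['tau'][5],o['joint_pos'][5])"
```

```text
clock: 11.02
eef_pos: [0.5233, -0.1293, 0.086]
tool_rot: [-0.253, 0.967, -0.0, 0.0]
ft_force: [-1.2, 0.1, 4.2]
grip_width: 0.0427
grasp_force: 62.3
[ 0.09248298  0.34272412 -0.01276668] [-1.15458851  0.09844426  4.21513766] 0.04986455664038658
clock: 11.4
eef_pos: [0.5232, -0.1294, 0.0861]
tool_rot: [-0.224, 0.975, -0.0, -0.0]
ft_force: [-0.8, 0.7, 5.0]
grip_width: 0.043
grasp_force: 62.3
[-0.03571259  0.30335048  0.05400133] [-0.83230574  0.74055548  5.01304996] 0.052453429671004415 -0.694274593583566
```

```bash
python3 -m creep '[[[0,0,-0.25],[0,0,0.1]],[[0,0,-0.25],[0,0,0.1]],[[0,0,-0.25],[0,0,0.1]],[[0,0,-0.25],[0,0,0.1]],[[0,0,-0.25],[0,0,0.1]],[[0,0,0],[0,0,0]]]'; python3 -c "
from h import *
deltas([.5236,-.129,.082]);o=bot.get_obs();print(o['ft_torque'],o['ft_force'],o['tau'][5])"
```

```text
clock: 12.15
eef_pos: [0.5225, -0.1289, 0.0863]
tool_rot: [0.023, 1.0, 0.0, -0.001]
ft_force: [-1.6, 0.3, 0.3]
grip_width: 0.0431
grasp_force: 61.8
d_tool mm [-1.1 -0.1  4.3] psi 87.36 eef [ 0.5225 -0.1289  0.0863] j [-0.242  0.422 -0.133  1.017  0.    -0.196]
[0.11926521 0.23096109 0.01580563] [-1.62946217  0.32343859  0.26046234] 0.21188279148191214
```

```bash
python3 -m creep '[[[0,0,-0.7],[0,0,0.1]],[[0,0,-0.7],[0,0,0.1]],[[0,0,-0.25],[0,0,0.1]],[[0,0,-0.25],[0,0,0.1]],[[0,0,0],[0,0,0]]]'; python3 -c "
from h import *
deltas([.5236,-.129,.082]);o=bot.get_obs();print(o['ft_torque'],o['ft_force'],o['tau'][5])"
```

```text
clock: 12.78
eef_pos: [0.5222, -0.1285, 0.0878]
tool_rot: [0.22, 0.975, 0.0, -0.001]
ft_force: [-0.8, 2.5, -2.9]
grip_width: 0.0429
grasp_force: 61.4
d_tool mm [-1.5  0.2  5.8] psi 64.54 eef [ 0.5222 -0.1285  0.0878] j [-2.420e-01  4.210e-01 -1.310e-01  1.022e+00  1.000e-03  2.030e-01]
[ 0.37726547  0.16140347 -0.02896977] [-0.8401988   2.49033344 -2.87142651] 0.20056293345987797
```

```bash
python3 -m creep '[[[0,0,-0.3],[0,0,0.1]],[[0,0,-0.3],[0,0,0.1]],[[0,0,-0.3],[0,0,0.1]],[[0,0,-0.3],[0,0,0.1]],[[0,0,-0.3],[0,0,0.1]],[[0,0,-0.3],[0,0,0.1]],[[0,0,-0.3],[0,0,0.1]],[[0,0,0],[0,0,0]]]'; python3 -c "
from h import *
deltas([.5236,-.129,.082]);o=bot.get_obs();print(o['ft_torque'],o['ft_force'],o['tau'][5])"
```

```text
clock: 13.78
eef_pos: [0.5227, -0.1277, 0.0903]
tool_rot: [0.541, 0.841, 0.001, -0.001]
ft_force: [-0.4, 4.7, -4.6]
grip_width: 0.0426
grasp_force: 61.3
d_tool mm [-1.6  0.3  8.2] psi 24.52 eef [ 0.5227 -0.1277  0.0903] j [-0.241  0.418 -0.128  1.027  0.002  0.902]
[1.15396071 0.06696134 0.03555771] [-0.37751276  4.7428545  -4.56798986] 0.19491017796099186
```

```bash
python3 -m creep '[[[0,0,-0.28],[0,0,0.1]],[[0,0,-0.28],[0,0,0.1]],[[0,0,-0.28],[0,0,0.1]],[[0,0,-0.28],[0,0,0.1]],[[0,0,-0.28],[0,0,0.1]],[[0,0,-0.28],[0,0,0.1]],[[0,0,-0.28],[0,0,0.1]],[[0,0,-0.28],[0,0,0.1]],[[0,0,-0.28],[0,0,0.1]],[[0,0,-0.2],[0,0,0.1]],[[0,0,0],[0,0,0]]]'; python3 -c "
from h import *
deltas([.5236,-.129,.082]);o=bot.get_obs();print(o['ft_torque'],o['ft_force'],o['tau'][5])"
```

```text
clock: 15.15
eef_pos: [0.5239, -0.1284, 0.0937]
tool_rot: [0.878, 0.479, 0.001, -0.0]
ft_force: [0.9, 4.8, -3.1]
grip_width: 0.0434
grasp_force: 61.4
d_tool mm [-0.6  0.1 11.7] psi -32.76 eef [ 0.5239 -0.1284  0.0937] j [-0.241  0.415 -0.123  1.032  0.002  1.901]
[ 1.02625993 -0.40723918 -0.05658334] [ 0.91552477  4.78991797 -3.13206448] 0.13046949170529842
```

Turned 157 degrees, and the force is now about the cap's weight. I'll lift gently while watching the force.

```bash
python3 -m creep '[[[0,0,-1],[0,0,0]],[[0,0,-1],[0,0,0]],[[0,0,0],[0,0,0]]]'; python3 -m creep '[[[0,0,-2],[0,0,0]],[[0,0,-2],[0,0,0]],[[0,0,0],[0,0,0]]]'; python3 -c "
from h import *
deltas([.5236,-.129,.082]);o=bot.get_obs();print(o['ft_torque'],o['ft_force'],o['tau'][5])"
```

```text
clock: 15.52
eef_pos: [0.5236, -0.1285, 0.0954]
tool_rot: [0.878, 0.479, 0.001, -0.001]
ft_force: [2.5, 5.5, -5.2]
grip_width: 0.0429
grasp_force: 62.0
clock: 15.9
eef_pos: [0.5237, -0.1288, 0.0999]
tool_rot: [0.878, 0.479, 0.001, -0.0]
ft_force: [1.6, 4.2, -1.8]
grip_width: 0.0426
grasp_force: 62.4
d_tool mm [-0.3 -0.  17.9] psi -32.82 eef [ 0.5237 -0.1288  0.0999] j [-2.420e-01  4.090e-01 -1.140e-01  1.047e+00  1.000e-03  1.902e+00]
[ 0.96501608 -0.28668818  0.01614249] [ 1.64848286  4.19078816 -1.78304657] 0.00902748346561566
```

```bash
python3 -m creep '[[[0,0,-20],[0,0,0]],[[0,0,-40],[0,0,0]],[[-24,9,0],[0,0,0]],[[-44,16,0],[0,0,0]],[[-44,16,0],[0,0,0]],[[-44,16,0],[0,0,0]],[[-44,16,0],[0,0,0]],[[-44,16,0],[0,0,0]],[[-30,11,0],[0,0,0]],[[-16,5,0],[0,0,0]],[[0,0,0],[0,0,0]]]'; python3 -m creep '[[[0,0,0],[0,0,0.172]],[[0,0,0],[0,0,0.172]],[[0,0,0],[0,0,0.172]],[[0,0,0],[0,0,0.172]],[[0,0,0],[0,0,0.172]],[[0,0,0],[0,0,0]]]'; python3 - <<'E'
from hexfit import *
deltas([.455,-.43,.05]);print(bot.get_obs()['ft_force'])
p=vision.camera("side");u,v=proj(p,[.46,-.4,.08])[0].astype(int)
cv2.imwrite("pics/s2.png",cv2.resize(p["image"][v-60:v+60,u-80:u+80],None,fx=5,fy=5,interpolation=cv2.INTER_CUBIC))
E
```

```text
clock: 17.27
eef_pos: [0.4525, -0.4305, 0.1596]
tool_rot: [0.879, 0.477, -0.0, -0.0]
ft_force: [-0.3, 0.7, -2.6]
grip_width: 0.043
grasp_force: 64.3
clock: 18.02
eef_pos: [0.4539, -0.428, 0.1601]
tool_rot: [0.998, 0.07, -0.0, -0.0]
ft_force: [1.2, 0.4, -3.3]
grip_width: 0.0432
grasp_force: 64.4
d_tool mm [  0.9   2.2 110.1] psi -82.02 eef [ 0.4539 -0.428   0.1601] j [-0.756  0.523  0.236  1.284 -0.     2.246]
[ 1.23126377  0.4031732  -3.27740656]
```

View pics/s2.png

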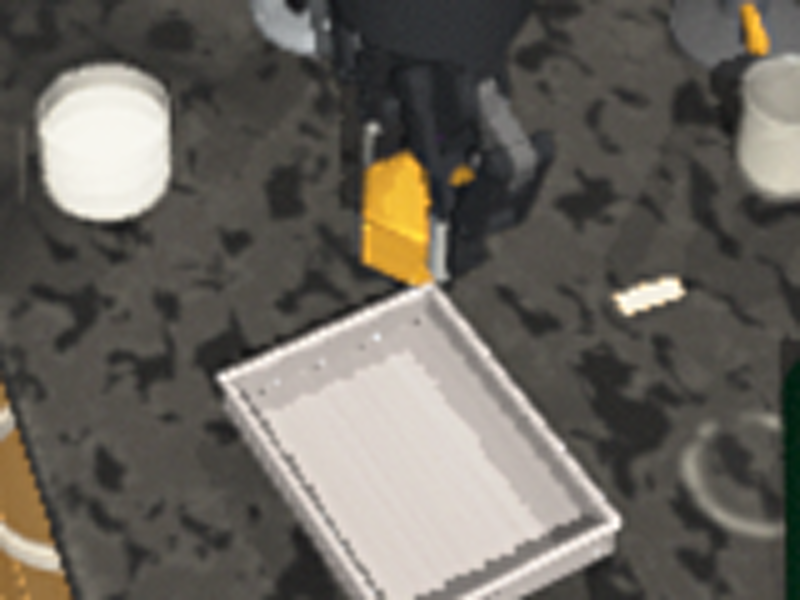

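The cap is held upright above the back of the tray, at crop (395,215). Lowering it now.

```bash
python3 -m creep '[[[1,2,30],[0,0,0]],[[0,0,40],[0,0,0]],[[0,0,40],[0,0,0]],[[0,0,25],[0,0,0]],[[0,0,8],[0,0,0]],[[0,0,3],[0,0,0]],[[0,0,0],[0,0,0]],[[0,0,0],[0,0,0]]]';python3 -m creep '[[[0,0,2],[0,0,0]],[[0,0,1],[0,0,0]],[[0,0,0],[0,0,0]],[[0,0,0],[0,0,0]]]'
```

```text
clock: 19.08
eef_pos: [0.4553, -0.4321, 0.0153]
tool_rot: [0.998, 0.067, 0.001, 0.001]
ft_force: [-0.0, 0.7, -2.8]
grip_width: 0.0431
grasp_force: 64.3
clock: 19.58
eef_pos: [0.4545, -0.4314, 0.0108]
tool_rot: [0.998, 0.067, -0.0, -0.0]
ft_force: [-0.2, -0.3, -3.3]
grip_width: 0.0427
grasp_force: 64.3
```

```bash
python3 -m creep '[[[0,0,1],[0,0,0]],[[0,0,1],[0,0,0]],[[0,0,0],[0,0,0]]]';python3 -m creep '[[[0,0,1],[0,0,0]],[[0,0,0],[0,0,0]]]'; python3 -m creep '[[[0,0,1],[0,0,0]],[[0,0,0],[0,0,0]]]'
```

```text
clock: 19.95
eef_pos: [0.4545, -0.4313, 0.0087]
tool_rot: [0.998, 0.067, -0.0, -0.0]
ft_force: [0.3, -0.5, -2.7]
grip_width: 0.0429
grasp_force: 64.3
clock: 20.2
eef_pos: [0.4545, -0.4313, 0.0078]
tool_rot: [0.998, 0.067, -0.0, -0.0]
ft_force: [-0.2, 0.7, -3.3]
grip_width: 0.0427
grasp_force: 64.3
clock: 20.45
eef_pos: [0.4546, -0.4314, 0.0076]
tool_rot: [0.998, 0.067, 0.0, 0.0]
ft_force: [-1.8, 1.7, 3.7]
grip_width: 0.0427
grasp_force: 64.9
```

```bash
python3 -m creep '[[[0,0,0],[0,0,0]],[[0,0,0],[0,0,0]],[[0,0,0],[0,0,0]],[[0,0,0],[0,0,0]]]' 65; python3 -m creep '[[[0,0,-15],[0,0,0]],[[0,0,-30],[0,0,0]],[[0,0,-40],[0,0,0]],[[0,0,-50],[0,0,0]],[[40,0,-20],[0,0,0]],[[50,0,0],[0,0,0]],[[50,0,0],[0,0,0]],[[-50,0,0],[0,0,0]],[[-60,0,0],[0,0,0]],[[-60,0,0],[0,0,0]],[[-60,0,0],[0,0,0]],[[0,0,0],[0,0,0]]]'; python3 - <<'E'
from hexfit import *
P=shots(n=2);print(fit(P,.455,-.43,.003,yaws=np.radians([10,40]))[:1],fit(P,.5277,.035,yaws=np.radians([50]))[:1])
for (p,f),n,b in zip(P,("top","side"),((110,290,130,390),(140,350,150,430))):
    im=p["image"][b[0]:b[1],b[2]:b[3]];cv2.imwrite(f"pics/{n}9.png",cv2.resize(im,None,fx=2.8,fy=2.8,interpolation=cv2.INTER_CUBIC))
print(bot.get_obs()["eef_pos"],bot.get_obs()["clock"])
E
```

```text
clock: 20.95
eef_pos: [0.4547, -0.4315, 0.0069]
tool_rot: [0.998, 0.067, 0.0, 0.0]
ft_force: [0.2, 0.4, -0.4]
grip_width: 0.065
grasp_force: 0.0
clock: 22.45
eef_pos: [0.3612, -0.4437, 0.1632]
tool_rot: [0.998, 0.065, -0.001, -0.0]
ft_force: [0.2, -0.4, 0.2]
grip_width: 0.0652
grasp_force: 0.0
[(np.float64(35.78), np.float64(38.3), array([ 0.4533, -0.4333,  0.4518, -0.433 ]))] [(np.float64(288.25), np.float64(41.4), array([0.5298, 0.0366, 0.5338, 0.0393]))]
[ 0.36667573 -0.44384373  0.16277549] 22.65
```

View pics/top9.png

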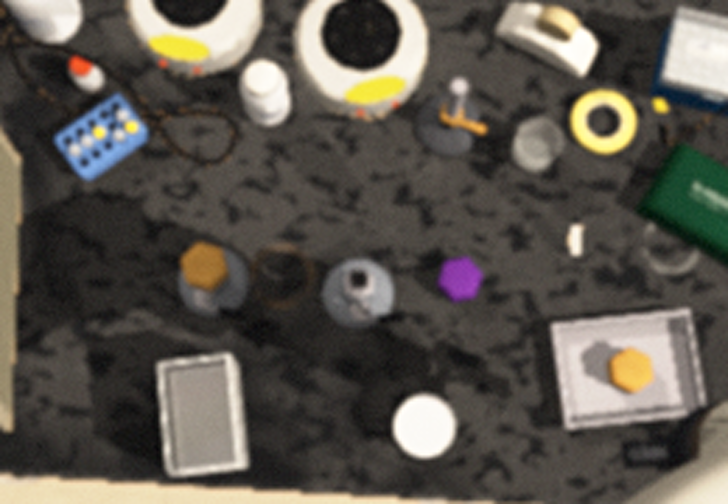

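View pics/side9.png

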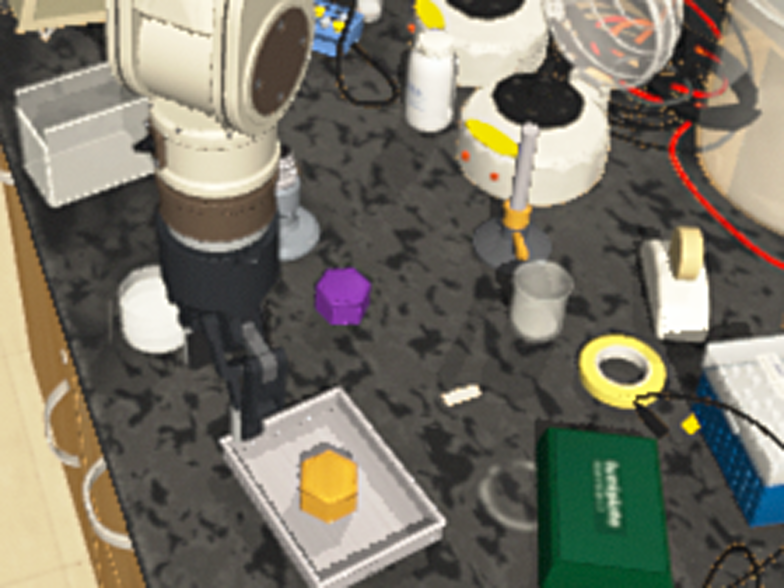

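The brass cap stands upright in the tray, at (630,370) in the top crop and (330,487) in the side crop. The other cap is still on its tap at top crop (204,265), and nothing around them has moved.

```bash
python3 -c "
from workcell import workorder
print(workorder.job_done())"
```

```text
the job is handed in; nothing more can be done
None
```

I unscrewed the fuel-gas cap (the right-hand one) and stood it open side down in the tray. The left cap bound when turned clockwise, so I left it screwed home. The levers and the things around them were not touched, and the job is handed in at about 23 s with no verdict returned.

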